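# Fit the upper tier on the spice rack and lock it

## Robot

A 7-joint arm with a two-finger parallel gripper is mounted at the origin on a cart in front of the work surface, level with it; the furniture and walls round the work are solid. World frame = base frame: x ahead of the robot, y to its left, z up, the work surface at z = 0. Lengths are in m, angles in rad, forces in N, time in s.
With the tool pointing down it reaches from about 0.4 to 0.75 m from the base axis. Payload 19.5 kg.
Tool frame: the origin (TCP) lies on the front face of the gripper's body, between the roots of the fingers; the fingertips stand 73 mm ahead of it and the grasp point (between the pads) lies 54 mm ahead of it; z points along the fingers, y is the line along which they close (so a half turn about z gives the same grasp; the last joint's range is limited). The gripper opens to 85 mm and grips with 20 to 120 N. Pads are 22 mm wide; open, the fingers measure 114 mm over their backs; the gripper's body (76 mm by 85 mm) begins 54 mm behind the grasp point. The pads swing forward as they close: fully open they stand 13 mm farther back than shut.
Start: joints at [1.112, 0.707, -0.028, 1.485, 0.022, 0.951, -0.075], TCP at [0.233, -0.526, 0.304] pointing down, gripper open.
Joint ranges: [-2.71, 2.71], [-0.32, 2.16], [-1.57, 1.52], [0, 2.45], [-1.46, 4.6], [0, 2.02], [-2.83, 2.83]. Speed limits (rad/s): [1.89, 1.89, 2.57, 2.57, 3.01, 3.01, 3.01].

## Interface

Orientations are given as a unit quaternion [x, y, z, w].
In Python, from workcell import get_obs, snapshot, finish_job, look_for, mark_of gives the robot as it stands.
- The arm moves only by the shell command python3 -m crank 'ROWS'. ROWS is JSON, a list of rows, each a list of 3 entries, a list of its own where there are three numbers: the opening, from -1 (shut) to 1 (fully open), then the shift along the world's x, y, z scaled (see below), then the turn about the world's z scaled (see below). A call has 1 to 12 rows; each row is the pose to reach, as a shift and turn from the pose commanded when the call began; what a row does not reach only later rows make up. The controller multiplies each number of a shift by 30 cm and each number of a turn by 1.5 rad. A row lasts 1/10 s, in which the tool goes at most 50 mm and 8.59 degrees, less where a joint would pass 70% of its speed; a pose out of reach is approached as far as the arm can. A call with a number of a shift or a turn outside -1 to 1 is refused whole. A call with a gripper value outside its range is refused whole. The fingers move at their own pace and stop on an object; the grip force is fixed at half the most. Time passes only in rows, so rows that repeat a pose let the fingers close. It gives the time, the measured TCP pose, the force, the opening and the grip force at its end, in the units of the state.
- get_obs(): the state, without advancing time (a new reading comes with each control period).
- snapshot(name): name is "scene" or "top"; returns a dict with "frame" (480x640x3 uint8, red, green, blue), "range_z" (480x640 float32, m along the optical axis (not along the pixel's ray), 0 where there is no reading), "fx", "fy", "cx", "cy" (pixels), "k1" (the pictures are not rectified: a ray, as slopes to the right and down, at radius r is drawn at 1 + k1 r^2 times it, then the intrinsics apply), "eye" and "orientation" of the camera in the world. Camera axes: x right, y up, looking along -z (the intrinsics and any distortion apply to the point x, -y, -z); pixel columns grow to the right and rows downward; lengths in m; the calibration is good to about 2 mm. A picture is of the moment at which its call begins.
- finish_job(): hands the job in; it is judged then, once.
Trained networks look in a picture, given as the dict that the camera call returned (one of the last four; its "shot" number tells which), for a name from the list of things; names that differ only in an ending like _2 or _b are one class to them, and where a whole thing is asked for, a point or a joint stands for the part that bears it (a point fixed in the world has none). Each returns a list of dicts, best first, with "score" (0 to 1); they miss things now and then, are a little off and sometimes report something else, mostly with a low value. They report only what shows in the picture. A call takes as long as a camera call. They do not tell look-alikes from the thing itself.
- look_for(thing, picture): "bbox" ([centre column, centre row, width, height] in pixels, round what is visible of it).
- mark_of(thing, picture): "point" ([column, row] in pixels: a listed point, or the origin of a listed thing).
The state is a dict: "t": time; "qpos": joint angles; "joint_velocities": joint speeds; "joint_efforts": joint torques, N m; "tool_pos": TCP position; "tcp_rot": TCP orientation; "contact_force": force on the tool from outside, world axes, zero at the start; "wrist_torque": the same for the moment, N m; "grip_width": opening from 0.0 (shut) to 1.0 (fully open); "grasp_force": force on a finger pad.
Only numpy, scipy, OpenCV 4.12 (cv2) and the standard library are available. Lean on these libraries where they do the work, as an engineer would, in place of code of your own. Each camera call takes 0.05 s, during which the arm holds its last target. There are 200 camera calls.

## Task

Fit the loose blue tray onto the spice rack as its upper tier, lowering it gently so that all four corner sleeves go over the posts and rest fully down on their shoulders, with its orange handle still in the unlocked position. Then turn the orange handle clockwise until its white end is at the green mark, to lock the tray, and let go. Do not knock over or shift the spice jars in the rack, the tin or the garlic.

Things in the scene. Friction and masses are not known exactly. Their poses are not given: they have to be found in the camera images.
- stand: the rack's white lower tier, 210 (its x) x 150 (its y) mm, fixed to the worktop. Origin under its centre on the worktop, z up. Four steel corner posts at x = +-92, y = +-62 mm: 20 mm thick up to a shoulder at z = 105 mm, above it an 8 mm pin up to z = 150 mm whose last 9 mm taper to 3 mm. Unchanged by a half turn.
- slot (a point): centre of the slot in the dark steel bridge in the middle of the rack, at the bridge's top, 123 mm above the stand's origin. Axes as the stand's. Slot 50 mm along x, 18 mm along y, plate 5 mm thick, open below: the lock bar under the tray passes down through it and is caught under the plate when turned.
- tray: the loose blue upper tray, 210 (its x) x 150 (its y) mm, 0.3 to 0.5 kg, standing on its four corner sleeves. Origin at its centre, level with the sleeves' undersides; z up. Floor at z 22 to 27 mm, rims up to 40 mm. Seated, its origin is 105 mm above the stand's origin, x axes parallel (either way round). Dots on its floor mark the handle's positions: white = unlocked, green = locked.
- sleeve (a point): centre of the lower mouth of one of the tray's four steel corner sleeves, the one at tray x = +92, y = +62 mm (the others at x = +-92, y = +-62). Sleeves run from z 0 to 34 mm in the tray's frame, outside 22 mm, bore 14 mm: about 3 mm play all round on the 8 mm pins.
- lock_grip (a point): point to grip the handle: on the tray's vertical centre line, 58 mm above its origin. Handle: black disc 64 mm wide (tray z 28 to 38 mm), on it an orange grip plate 60 long, 14 thick, tray z 37 to 69 mm, one end white; the tray is carried by it. x axis along the plate to its white end, z up. Under the tray a parallel steel lock bar, 38 x 8 x 6 mm (tray z 4 to 10 mm), turns with it.
- lock (a joint): angle of the handle on the tray in rad, growing clockwise seen from above: 0 = unlocked (grip plate along the tray's x axis, white end at the white dot; stop), 1.2 = locked (white end at the green dot; stop). Held by friction, about 0.08 N m, so it stays where it is left. The lock bar passes the slot only up to about 0.25.
- jar_green: loose spice jar with green lid, 44 mm wide, 100 mm high, standing in the rack's lower tier; origin at the centre of its underside. Leave it there.
- jar_yellow: loose spice jar with yellow lid, 44 mm wide, 106 mm high, standing in the rack's lower tier; origin at the centre of its underside. Leave it there.
- tin: loose food tin, 57 mm wide, 72 mm high, bystander; origin at the centre of its underside
- garlic: loose garlic bulb, 53 mm wide, 53 mm high, bystander; origin under its centre
There are look-alikes about, which are no part of the job. What is shaped like the jar_green but purple or turquoise is not meant.

How it is judged:
On the way, in this order (a step that is already met when the one before it is completed fails the run):
1. the tray is seated on all four posts with its handle still unlocked (horizontal distance between tray and stand below 0.006 m and z of tray in the frame of stand between 0.101 and 0.109 m and angle between the x axis of tray and the x axis of stand, either way round below 0.08 rad and angle between tray's own z axis and vertical below 0.04 rad and value of joint lock below 0.35 rad), for 0.2 s.
2. the handle is turned to the locked mark with the tray still seated (horizontal distance between tray and stand below 0.006 m and z of tray in the frame of stand between 0.101 and 0.109 m and angle between the x axis of tray and the x axis of stand, either way round below 0.08 rad and angle between tray's own z axis and vertical below 0.04 rad and value of joint lock above 1 rad), for 0.2 s.
At the end, for the whole second after the job is handed in: the tray is at rest on the four shoulders (centre within 6 mm of the stand's axis, height within 4 mm of seated, long axes parallel within 0.08 rad, level within 0.04 rad), the handle is at the locked mark (joint above 1.0 of 1.2 rad), the spice jars stand upright in the lower tier (all of step 2 and linear speed of tray below 0.02 m/s and angle between each of jar_green, jar_yellow's own z axis and vertical below 0.2 rad); the robot touches nothing.
It fails at once if a spice jar, the tin or the garlic is knocked over or shifted by more than 30 mm (distance of any of jar_green, jar_yellow, tin, garlic from where it was at the start of the episode above 0.03 m or angle between any of jar_green, jar_yellow, tin's own z axis and vertical above 0.4 rad).
It fails at once if the tray is dropped or slammed down onto the rack: faster than 0.45 m/s while the pins are in its sleeves (linear speed of tray above 0.45 m/s and horizontal distance between tray and stand below 0.03 m and z of tray in the frame of stand below 0.155 m).
It also fails if it takes over 54 s, if anything falls off the work surface, if the arm or the gripper's body presses on something with over 40 N, if the wrist force passes 120 N, or if a joint passes its speed limit or range.

## Working session

There is one attempt and no reset: what is moved stays moved. The work goes in short steps, Python scripts to look and compute and a shell command to move; the robot and the scene stay as the last step left them, time stands still between calls to the robot, and variables do not carry over. Pictures are saved under pics/ and viewed, at most 10 in all, crops included, and the job is handed in when it is done.

```bash
mkdir -p pics
cat > h.py <<'E'
import numpy as np, cv2
from scipy.spatial.transform import Rotation as R
from workcell import *
def rays(p,uv):
    uv=np.atleast_2d(np.asarray(uv,float))
    d=np.c_[(uv[:,0]-p['cx'])/p['fx'],(uv[:,1]-p['cy'])/p['fy']]
    u=d.copy()
    for _ in range(20): u=d/(1+p['k1']*(u**2).sum(1,keepdims=True))
    return np.c_[u[:,0],-u[:,1],-np.ones(len(u))]
def on_z(p,uv,z):
    r=R.from_quat(p['orientation']).apply(rays(p,uv)); e=np.array(p['eye'])
    return e+r*((z-e[2])/r[:,2])[:,None]
def cloud(p):
    v,u=np.mgrid[0:480,0:640]; z=p['range_z'].ravel()
    r=rays(p,np.c_[u.ravel(),v.ravel()])*z[:,None]
    return (R.from_quat(p['orientation']).apply(r)+np.array(p['eye'])).reshape(480,640,3)
def save(p,n): cv2.imwrite('pics/'+n,p['frame'][:,:,::-1])
E
python3 - <<'E'
from h import *
o=get_obs(); print(o['t'],o['tool_pos'],o['tcp_rot'],o['grip_width'])
for c in('scene','top'):
    p=snapshot(c); save(p,c+'0.png'); print(c,p['eye'],p['orientation'],p['fx'],p['k1'])
    C=cloud(p)
    for t in('stand','tray','jar_green','jar_yellow','tin','garlic','lock_grip'):
        print(t,[(np.round(b['bbox']).tolist(),round(b['score'],2)) for b in look_for(t,p)][:3])
    for t in('stand','slot','tray','sleeve','lock_grip'):
        for m in mark_of(t,p)[:4]:
            u,v=m['point']; 
            z=dict(stand=0,slot=.123,tray=0,sleeve=0,lock_grip=.058)[t]
            print(t,np.round(m['point']),round(m['score'],2),np.round(on_z(p,m['point'],z)[0],3), np.round(C[int(v),int(u)],3))
E
```

```text
0.0 [ 0.23269615 -0.52560925  0.30344937] [ 9.78358664e-01  2.06915518e-01 -1.35075570e-04 -5.23326123e-04] 0.9974033605443894
scene [0.02647488 0.75484252 0.57338427] [-0.15105706  0.5300283   0.80246512 -0.22869519] 572.5792829471949 0.03431320427069214
stand [([401.0, 244.0, 102.0, 95.0], 0.59)]
tray [([303.0, 349.0, 138.0, 81.0], 0.65)]
jar_green [([354.0, 270.0, 26.0, 55.0], 0.78), ([379.0, 208.0, 14.0, 23.0], 0.65), ([371.0, 238.0, 19.0, 48.0], 0.55)]
jar_yellow [([424.0, 250.0, 19.0, 57.0], 0.58)]
tin [([190.0, 302.0, 34.0, 46.0], 0.81)]
garlic [([400.0, 307.0, 26.0, 24.0], 0.58)]
lock_grip [([310.0, 336.0, 37.0, 37.0], 0.71)]
stand [398. 267.] 0.55 [ 0.515 -0.33   0.   ] [ 0.508 -0.31   0.011]
slot [397. 219.] 0.94 [ 0.516 -0.316  0.123] [ 0.65  -0.609  0.002]
tray [305. 354.] 0.84 [0.503 0.066 0.   ] [0.482 0.099 0.028]
sleeve [246. 369.] 0.83 [0.563 0.154 0.   ] [0.559 0.16  0.007]
lock_grip [306. 326.] 0.82 [0.498 0.068 0.058] [0.496 0.072 0.061]
top [ 0.38157778 -0.15816357  1.23618345] [ 0.0580554  -0.05115016 -0.69531827  0.71452483] 551.5350950109921 -0.10286101726598205
stand [([408.0, 262.0, 88.0, 109.0], 0.57)]
tray [([230.0, 266.0, 89.0, 106.0], 0.84)]
jar_green [([404.0, 231.0, 26.0, 25.0], 0.97), ([471.0, 207.0, 27.0, 30.0], 0.96), ([478.0, 273.0, 30.0, 24.0], 0.81)]
jar_yellow [([409.0, 292.0, 29.0, 23.0], 0.83)]
tin [([234.0, 147.0, 28.0, 32.0], 0.89)]
garlic [([315.0, 305.0, 23.0, 22.0], 0.88)]
lock_grip [([227.0, 264.0, 28.0, 31.0], 0.6)]
stand [404. 264.] 0.56 [ 0.517 -0.324  0.   ] [ 0.505 -0.307  0.124]
slot [412. 258.] 0.83 [ 0.515 -0.323  0.123] [ 0.529 -0.338  0.01 ]
tray [232. 263.] 0.72 [0.508 0.066 0.   ] [0.506 0.06  0.038]
sleeve [196. 235.] 0.69 [0.571 0.151 0.   ] [0.568 0.144 0.027]
lock_grip [224. 262.] 0.79 [0.504 0.071 0.058] [0.505 0.07  0.067]
lock_grip [402. 293.] 0.38 [ 0.447 -0.313  0.058] [ 0.444 -0.304  0.118]
```

Run:
```python
import cv2
a=cv2.imread('pics/top0.png')[170:350,160:500]
cv2.imwrite('pics/c1.png',cv2.resize(a,None,fx=2.35,fy=2.35,interpolation=cv2.INTER_CUBIC))
a=cv2.imread('pics/scene0.png')[180:420,180:500]
cv2.imwrite('pics/c2.png',cv2.resize(a,None,fx=2.5,fy=2.5,interpolation=cv2.INTER_CUBIC))
```

```text
(no output)
```

View pics/c1.png

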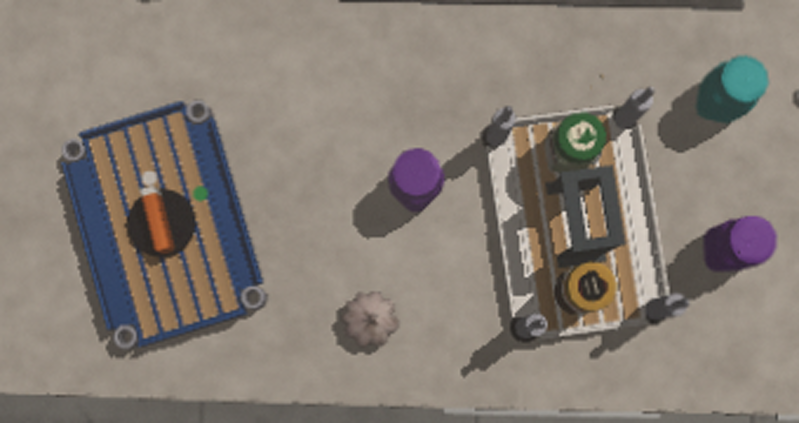

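View pics/c2.png

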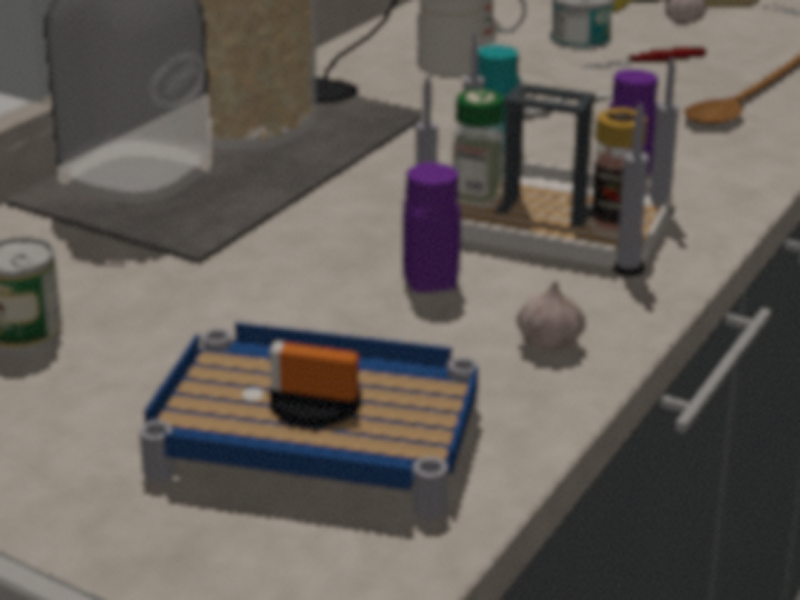

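```bash
cat > m.py <<'E'
from h import *
def fit(P,Q): # 2D rigid Q = R P + t
    a,b=P.mean(0),Q.mean(0); X,Y=P-a,Q-b
    th=np.arctan2((X[:,0]*Y[:,1]-X[:,1]*Y[:,0]).sum(),(X*Y).sum())
    c,s=np.cos(th),np.sin(th); M=np.array([[c,-s],[s,c]])
    t=b-M@a; return t,th,np.linalg.norm(P@M.T+t-Q,axis=1)
E
python3 - <<'E'
from m import *
p=snapshot('top'); q=snapshot('scene')
f=lambda L,z:on_z(p,np.array(L)/2.35+[160,170],z)[:,:2]
S=np.array([[92,62],[92,-62],[-92,62],[-92,-62]])/1000
Q=f([(74,149),(198,110),(125,336),(252,296)],.034); print('tray',fit(S,Q))
Q=f([(505,112),(648,92),(543,321),(685,302)],.15); t,th,e=fit(S,Q); print('stand tips',t,th,e)
for n,c in(('top',p),('scene',q)):
    C=cloud(c).reshape(-1,3); F=c['frame'].reshape(-1,3).astype(int); x,y,z=C.T
    o=(F[:,0]>1.8*F[:,2])&(F[:,0]>120)&(z>.045)&(z<.08)&(abs(x-.5)<.06)&(abs(y-.07)<.06)
    A=C[o]; print(n,'orange',o.sum(),A.mean(0)if o.any() else'',np.percentile(A[:,2],[5,95]) if o.any() else '')
    M=np.array([[np.cos(th),-np.sin(th)],[np.sin(th),np.cos(th)]])
    L=(C[:,:2]-t)@M   # stand frame
    b=(abs(L[:,0])<.045)&(abs(L[:,1])<.035)&(z>.115)&(z<.13)
    print('bridge',b.sum(),L[b].mean(0),L[b].min(0),L[b].max(0),z[b].mean())
    for s in S:
        k=(np.linalg.norm(L-s,axis=1)<.02)&(z>.108)&(z<.16)
        if k.any(): print(s,k.sum(),(L[k].mean(0)-s).round(4),z[k].max().round(3))
    for nm in('stand','slot'):
      for mk in mark_of(nm,c)[:1]: print(nm,on_z(c,mk['point'],0 if nm=='stand' else .123)[0])
E
```

```text
tray (array([0.50133465, 0.06534641]), np.float64(0.3289270273581955), array([0.00090302, 0.00021456, 0.00017188, 0.00084137]))
stand tips [ 0.51343719 -0.32218799] 0.17534414815663785 [0.00153562 0.00226486 0.00379328 0.00127735]
top orange 145 [0.49893095 0.0648743  0.06793789] [0.06387216 0.07118351]
bridge 572 [ 0.00127272 -0.0012119 ] [-0.04498957 -0.02511777] [0.03723505 0.02214643] 0.12227854766998013
[0.092 0.062] 27 [ 0.0008 -0.0011] 0.148
[ 0.092 -0.062] 32 [-0.0003 -0.0014] 0.152
[-0.092  0.062] 19 [0.0023 0.0008] 0.151
[-0.092 -0.062] 26 [0.0004 0.0024] 0.151
stand [ 0.51431566 -0.3259785   0.        ]
slot [ 0.51229533 -0.32348138  0.123     ]
scene orange 117 [0.49695739 0.06595799 0.06745395] [0.06558349 0.06893099]
bridge 299 [-0.00234836  0.00101915] [-0.03687595 -0.03059433] [0.03576993 0.02560563] 0.12234586959536153
[0.092 0.062] 65 [-0.0004 -0.0014] 0.149
[ 0.092 -0.062] 62 [-0.0021 -0.0021] 0.151
[-0.092  0.062] 74 [0.0001 0.0013] 0.149
[-0.092 -0.062] 62 [-0.0016  0.0013] 0.15
stand [ 0.50620673 -0.3274637   0.        ]
slot [ 0.51698294 -0.32655682  0.123     ]
```

```bash
python3 -m crank '[[1,[0.448,0.985,0],-0.03],[1,[0.448,0.985,0],-0.03],[1,[0.448,0.985,0],-0.03],[1,[0.448,0.985,0],-0.03],[1,[0.448,0.985,0],-0.03],[1,[0.448,0.985,0],-0.03],[1,[0.448,0.985,0],-0.03],[1,[0.448,0.985,0],-0.03],[1,[0.448,0.985,0],-0.03],[1,[0.448,0.985,0],-0.03]]'
python3 -m crank '[[1,[0.448,0.985,0],-0.029],[1,[0.448,0.985,0],-0.029],[1,[0.448,0.985,0],-0.029],[1,[0.448,0.985,0],-0.029],[1,[0.448,0.985,0],-0.029],[1,[0.448,0.985,0],-0.029],[1,[0.448,0.985,0],-0.029],[1,[0.448,0.985,-0.2],-0.029],[1,[0.448,0.985,-0.3],-0.029],[1,[0.448,0.985,-0.3],-0.029],[1,[0.448,0.985,-0.3],-0.029]]'
```

```text
t: 2.6
tool_pos: [0.3668, -0.2311, 0.3039]
tcp_rot: [0.983, 0.184, -0.0, 0.0]
contact_force: [0.5, -0.8, 0.0]
grip_width: 0.998
grasp_force: 0.0
t: 3.7
tool_pos: [0.5019, 0.0644, 0.2147]
tcp_rot: [0.987, 0.163, -0.0, 0.0]
contact_force: [0.2, -1.0, 0.9]
grip_width: 0.994
grasp_force: 0.0
```

```bash
python3 -m crank '[[1,[0,0.004,-0.12],0],[1,[0,0.004,-0.22],0],[1,[0,0.004,-0.29],0],[1,[0,0.004,-0.325],0],[1,[0,0.004,-0.325],0],[-1,[0,0.004,-0.325],0],[-1,[0,0.004,-0.325],0],[-1,[0,0.004,-0.325],0],[-1,[0,0.004,-0.325],0],[-1,[0,0.004,-0.325],0],[-1,[0,0.004,-0.325],0],[-1,[0,0.004,-0.325],0]]'
```

```text
t: 4.9
tool_pos: [0.5017, 0.0664, 0.1168]
tcp_rot: [0.987, 0.163, 0.0, -0.0]
contact_force: [-0.9, -1.3, 8.1]
grip_width: 0.15
grasp_force: 58.9
```

```bash
python3 -m crank '[[-1,[0,0,0.02],0],[-1,[0,0,0.06],0],[-1,[0,0,0.12],0],[-1,[0,0,0.2],0],[-1,[0,0,0.3],0],[-1,[0,0,0.4],0],[-1,[0,0,0.5],0],[-1,[0,0,0.6],0],[-1,[0,0,0.65],0],[-1,[0,0,0.667],0],[-1,[0,0,0.667],0]]'
python3 - <<'E'
from h import *
p=snapshot('scene'); save(p,'s2.png')
for s in (p,snapshot('top')):
  for n in('tray','sleeve','lock_grip'): print([(np.round(m['point'],1).tolist(),round(m['score'],2)) for m in mark_of(n,s)[:2]])
E
```

```text
t: 6.0
tool_pos: [0.5014, 0.0664, 0.3169]
tcp_rot: [0.987, 0.163, 0.0, -0.0]
contact_force: [-0.8, 0.0, -5.3]
grip_width: 0.155
grasp_force: 59.1
[([303.3, 248.5], 0.55)]
[([235.3, 264.1], 0.83)]
[([303.4, 213.5], 0.84), ([421.9, 273.1], 0.56)]
[([213.9, 253.9], 0.6)]
[]
[([205.9, 252.0], 0.66)]
```

View pics/s2.png

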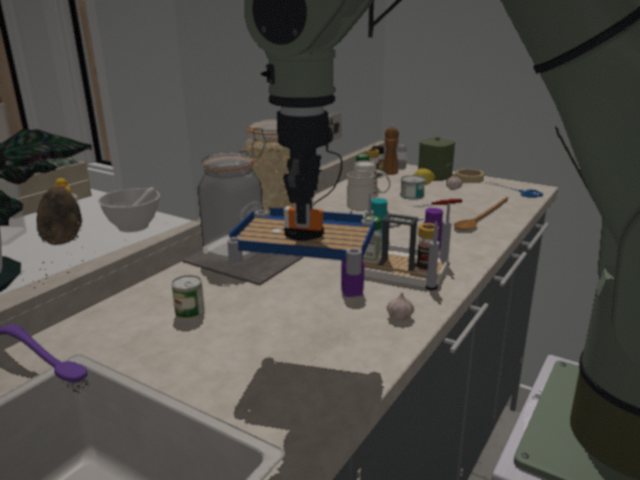

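```bash
python3 -m crank '[[-1,[0,-0.03,0],0],[-1,[0,-0.09,0],-0.01],[-1,[0.01,-0.18,0],-0.02],[-1,[0.01,-0.28,0],-0.03],[-1,[0.02,-0.38,0],-0.05],[-1,[0.03,-0.48,0],-0.07],[-1,[0.03,-0.58,0],-0.09],[-1,[0.04,-0.68,0],-0.11],[-1,[0.045,-0.78,0],-0.112],[-1,[0.045,-0.88,0],-0.112],[-1,[0.045,-0.96,0],-0.112],[-1,[0.045,-1,0],-0.112]]'
python3 -m crank '[[-1,[0,-0.06,0],0],[-1,[0,-0.14,0],0],[-1,[0,-0.22,0],0],[-1,[0,-0.27,0],0],[-1,[0,-0.295,0],0],[-1,[0,-0.3,0],0],[-1,[0,-0.3,0],0],[-1,[0,-0.3,0],0],[-1,[0,-0.3,0],0]]'
python3 - <<'E'
from h import *
for c in('top','scene'):
  p=snapshot(c); save(p,c+'3.png')
  for n in('tray','sleeve','slot','stand','lock_grip'): print(n,[(np.round(m['point'],1).tolist(),round(m['score'],2)) for m in mark_of(n,p)[:2]])
  a=p['frame'][170:350,330:510] if c=='top' else p['frame'][150:310,330:490]
  cv2.imwrite('pics/'+c+'3c.png',cv2.resize(a,(600,600),interpolation=cv2.INTER_CUBIC)[:,:,::-1])
a=[cv2.imread(f'pics/{c}3c.png')[:,:] for c in('top','scene')]
cv2.imwrite('pics/b3.png',cv2.resize(cv2.hconcat(a),(800,400)))
E
```

```text
t: 7.6
tool_pos: [0.5142, -0.2363, 0.3163]
tcp_rot: [0.997, 0.079, -0.0, 0.0]
contact_force: [-0.1, 0.3, -4.5]
grip_width: 0.151
grasp_force: 59.0
t: 8.5
tool_pos: [0.5153, -0.3228, 0.3166]
tcp_rot: [0.997, 0.081, 0.0, -0.0]
contact_force: [0.9, 0.4, -4.3]
grip_width: 0.148
grasp_force: 59.0
tray []
sleeve [([379.1, 211.0], 0.86)]
slot [([236.2, 150.9], 0.63)]
stand [([378.3, 212.2], 0.18)]
lock_grip []
tray [([399.5, 183.8], 0.82)]
sleeve [([353.6, 189.1], 0.92), ([400.2, 183.3], 0.55)]
slot [([399.1, 217.5], 0.95)]
stand [([398.9, 271.2], 0.93), ([423.5, 272.8], 0.31)]
lock_grip [([400.1, 157.6], 0.66)]
```

View pics/b3.png

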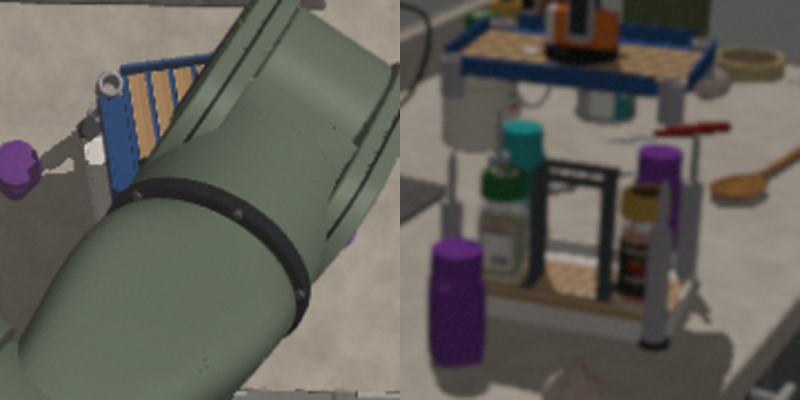

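```bash
cat > fit.py <<'E'
from m import *
from scipy.optimize import least_squares
S=np.array([[92,62],[92,-62],[-92,62],[-92,-62]])/1000
def cyl(C,g,z0,z1,r,tol=.012):
    C=C.reshape(-1,3); C=C[(C[:,2]>z0)&(C[:,2]<z1)][:,:2]
    def ax(v): c,s=np.cos(v[2]),np.sin(v[2]); return S@np.array([[c,-s],[s,c]]).T+v[:2]
    v=np.array(g,float)
    for _ in range(4):
        d=np.linalg.norm(C[:,None]-ax(v)[None],axis=2); i=d.argmin(1); k=d.min(1)<r+tol
        P,j=C[k],i[k]
        res=lambda v:np.linalg.norm(P-ax(v)[j],axis=1)-r
        v=least_squares(res,v,loss='soft_l1',f_scale=.002).x
    return v.round(4),np.bincount(j,minlength=4),np.sqrt(np.median(res(v)**2)).round(4)
E
python3 - <<'E'
from fit import *
o=get_obs(); tz=o['tool_pos'][2]-.1165; print(tz)
for n in('scene','top'):
    C=cloud(snapshot(n)); g=[.515,-.324,.159]
    print(n,'tray',cyl(C,g,tz+.003,tz+.019,.011))
    print('pins',cyl(C,g,.109,.141,.004)); print('posts',cyl(C,g,.03,.1,.010))
    # sleeve undersides height check
    c=C.reshape(-1,3); 
    L=(c[:,:2]-g[:2])@np.array([[np.cos(.159),-np.sin(.159)],[np.sin(.159),np.cos(.159)]])
    for s in S:
        k=(np.linalg.norm(L-s,axis=1)<.016)&(c[:,2]>.165)&(c[:,2]<.28)
        if k.any(): print(s,k.sum(),np.percentile(c[k,2],[1,99]).round(4))
E
```

```text
0.19996029740048082
scene tray (array([ 0.5137, -0.3246,  0.1617]), array([70,  0, 83, 22]), np.float64(0.0011))
pins (array([ 0.5124, -0.3229,  0.1683]), array([50, 49, 56, 50]), np.float64(0.0011))
posts (array([ 0.5132, -0.325 ,  0.1578]), array([107,   9, 289, 249]), np.float64(0.0011))
[0.092 0.062] 155 [0.2007 0.2361]
[ 0.092 -0.062] 60 [0.2252 0.2361]
[-0.092  0.062] 218 [0.2006 0.2361]
[-0.092 -0.062] 81 [0.2003 0.2392]
top tray (array([ 0.5126, -0.3241,  0.1833]), array([19,  0,  0,  0]), np.float64(0.0005))
pins (array([ 0.5582, -0.352 ,  0.6501]), array([5, 0, 0, 0]), np.float64(0.001))
posts (array([ 0.5351, -0.3396,  0.3936]), array([50,  0,  0,  0]), np.float64(0.0002))
[0.092 0.062] 178 [0.201  0.2358]
```

```bash
python3 -m crank '[[-1,[-0.003,0.001,-0.03],0],[-1,[-0.003,0.001,-0.06],0],[-1,[-0.003,0.001,-0.09],0],[-1,[-0.003,0.001,-0.12],0],[-1,[-0.003,0.001,-0.14],0],[-1,[-0.003,0.001,-0.155],0],[-1,[-0.003,0.001,-0.17],0],[-1,[-0.003,0.001,-0.185],0],[-1,[-0.003,0.001,-0.2],0],[-1,[-0.003,0.001,-0.2],0]]'
python3 - <<'E'
from fit import *
o=get_obs(); tz=o['tool_pos'][2]-.1165; print(tz,o['contact_force'],o['wrist_torque'])
C=cloud(snapshot('scene')); g=[.514,-.324,.16]
print('tray',cyl(C,g,tz+.003,tz+.019,.011)); print('posts',cyl(C,g,.03,.1,.010))
E
```

```text
t: 10.2
tool_pos: [0.514, -0.3232, 0.2559]
tcp_rot: [0.997, 0.08, -0.0, -0.0]
contact_force: [-0.1, -0.6, -4.1]
grip_width: 0.148
grasp_force: 59.0
0.13939135763600374 [-0.07904116 -0.56346812 -4.09091722] [-0.00016702 -0.00736424  0.02632323]
tray (array([ 0.5129, -0.3244,  0.1636]), array([71,  0, 77, 15]), np.float64(0.0012))
posts (array([ 0.5132, -0.325 ,  0.1595]), array([110,   9, 290, 253]), np.float64(0.0011))
```

```bash
python3 -m crank '[[-1,[0,0,-0.015],0],[-1,[0,0,-0.03],0],[-1,[0,0,-0.045],0],[-1,[0,0,-0.06],0],[-1,[0,0,-0.075],0],[-1,[0,0,-0.09],0],[-1,[0,0,-0.1],0],[-1,[0,0,-0.107],0],[-1,[0,0,-0.112],0],[-1,[0,0,-0.115],0],[-1,[0,0,-0.115],0]]'
```

```text
t: 11.35
tool_pos: [0.5142, -0.3233, 0.2221]
tcp_rot: [0.997, 0.08, 0.0, 0.0]
contact_force: [0.9, 0.2, -5.0]
grip_width: 0.148
grasp_force: 59.1
```

```bash
python3 -m crank '[[-1,[0,0,-0.002],0],[-1,[0,0,-0.004],0],[-1,[0,0,-0.006],0],[-1,[0,0,-0.006],0],[-1,[0,0,-0.006],0]]'
```

```text
t: 11.85
tool_pos: [0.5143, -0.3233, 0.2217]
tcp_rot: [0.997, 0.08, 0.001, 0.0]
contact_force: [-6.3, 5.2, 21.6]
grip_width: 0.15
grasp_force: 62.8
```

```bash
python3 -m crank '[[-1,[0,0,0.003],0],[-1,[0,0,0.003],0],[-1,[0,0,0.003],0]]'
python3 - <<'E'
from fit import *
p=snapshot('scene'); C=cloud(p); g=[.514,-.324,.16]
print('tray',cyl(C,g,.108,.124,.011)); print('posts',cyl(C,g,.03,.1,.010))
c=C.reshape(-1,3); L=(c[:,:2]-g[:2])@np.array([[np.cos(.159),-np.sin(.159)],[np.sin(.159),np.cos(.159)]])
for a in(-.1,.1):  # long-axis ends & sides rim top height
    k=(abs(L[:,0]-a)<.006)&(abs(L[:,1])<.04)&(c[:,2]>.12); print('rim x',a,k.sum(),np.percentile(c[k,2],95) if k.any() else'')
for a in(-.07,.07):
    k=(abs(L[:,1]-a)<.006)&(abs(L[:,0])<.06)&(c[:,2]>.12); print('rim y',a,k.sum(),np.percentile(c[k,2],95) if k.any() else'')
cv2.imwrite('pics/s4.png',cv2.resize(p['frame'][150:310,330:490],(600,600),interpolation=cv2.INTER_CUBIC)[:,:,::-1])
E
```

```text
t: 12.15
tool_pos: [0.5142, -0.3233, 0.2218]
tcp_rot: [0.997, 0.08, 0.0, 0.0]
contact_force: [-3.6, 2.5, 11.4]
grip_width: 0.15
grasp_force: 61.3
tray (array([ 0.5131, -0.3244,  0.1631]), array([69,  0, 81, 14]), np.float64(0.0009))
posts (array([ 0.5135, -0.325 ,  0.1578]), array([112,   0, 289, 240]), np.float64(0.0012))
rim x -0.1 133 0.49824563816469863
rim x 0.1 103 0.1460773356694131
rim y -0.07 154 0.14538406982729346
rim y 0.07 955 0.5339688795117322
```

View pics/s4.png

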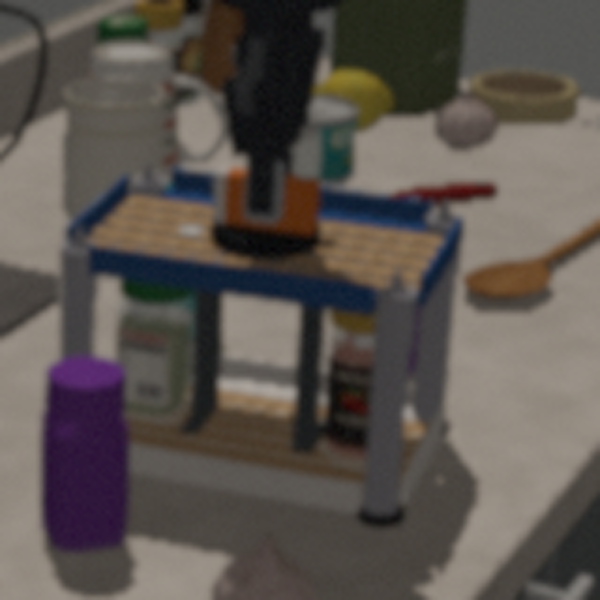

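The picture shows the tray down on all four posts: pin tips show above the sleeves at about (395,280) and (435,210), and the handle's white end points at the white dot (190,230). Rim height is 0.145 m, as expected when seated. Next I turn the handle.

```bash
python3 -m crank '[[-1,[0,0,0],-0.05],[-1,[0,0,0],-0.12],[-1,[0,0,0],-0.19],[-1,[0,0,0],-0.26],[-1,[0,0,0],-0.33],[-1,[0,0,0],-0.4],[-1,[0,0,0],-0.4],[-1,[0,0,0],-0.4]]'; python3 -c "
from workcell import *;o=get_obs();print(o['wrist_torque'],o['qpos'])"
```

```text
t: 13.0
tool_pos: [0.5144, -0.3229, 0.2218]
tcp_rot: [0.976, -0.218, 0.0, -0.0]
contact_force: [-3.4, 5.0, 12.5]
grip_width: 0.151
grasp_force: 61.6
[ 1.14064456  0.85248707 -0.09715953] [ 0.38072906  0.87427534  0.2726469   1.46489009 -0.28179934  0.84066158
 -1.26158358]
```

```bash
python3 -m crank '[[-1,[0,0,0],-0.05],[-1,[0,0,0],-0.12],[-1,[0,0,0],-0.19],[-1,[0,0,0],-0.26],[-1,[0,0,0],-0.32],[-1,[0,0,0],-0.37],[-1,[0,0,0],-0.39],[-1,[0,0,0],-0.39],[-1,[0,0,0],-0.39]]'
python3 - <<'E'
from fit import *
o=get_obs();print(o['wrist_torque'])
p=snapshot('scene'); C=cloud(p); g=[.514,-.324,.16]
print('tray',cyl(C,g,.108,.124,.011))
cv2.imwrite('pics/s5.png',cv2.resize(p['frame'][150:310,330:490],(600,600),interpolation=cv2.INTER_CUBIC)[:,:,::-1])
E
```

```text
t: 13.9
tool_pos: [0.5146, -0.3226, 0.2218]
tcp_rot: [0.872, -0.49, 0.0, -0.001]
contact_force: [-1.0, 7.6, 12.2]
grip_width: 0.151
grasp_force: 61.6
[ 1.63854195  0.45916334 -0.11106937]
tray (array([ 0.5128, -0.3245,  0.1607]), array([68,  0, 84, 16]), np.float64(0.0012))
```

View pics/s5.png

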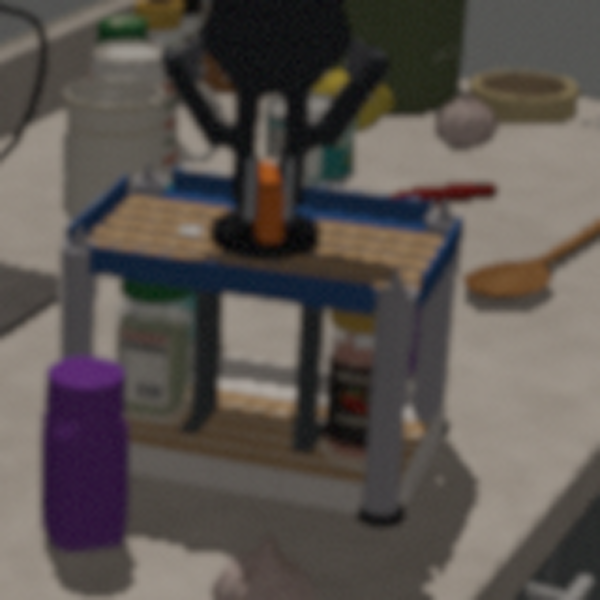

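The handle has turned about 1.18 rad (white end pointing away from the camera) and the tray is unmoved. Next I release and retreat.

```bash
python3 -m crank '[[1,[0,0,0],0],[1,[0,0,0],0],[1,[0,0,0],0],[1,[0,0,0],0],[1,[0,0,0],0],[1,[0,0,0.03],0],[1,[0,0,0.08],0],[1,[0,0,0.18],0],[1,[0,0,0.3],0],[1,[0,0,0.4],0],[1,[0,0,0.45],0],[1,[0,0,0.45],0]]'
python3 -m crank '[[1,[-0.1,0.15,0],0],[1,[-0.2,0.3,0],0],[1,[-0.3,0.5,0],0],[1,[-0.4,0.7,0],0],[1,[-0.4,0.8,0],0],[1,[-0.4,0.9,0],0],[1,[-0.4,0.9,0],0],[1,[-0.4,0.9,0],0],[1,[-0.4,0.9,0],0]]'
python3 - <<'E'
from fit import *
p=snapshot('scene'); C=cloud(p); g=[.514,-.324,.16]
print('tray',cyl(C,g,.108,.124,.011)); q=snapshot('top')
a=[cv2.resize(x,(400,400),interpolation=cv2.INTER_CUBIC)[:,:,::-1] for x in (p['frame'][150:310,330:490],q['frame'][170:350,330:510])]
cv2.imwrite('pics/s6.png',cv2.hconcat(a))
E
```

```text
t: 15.15
tool_pos: [0.5143, -0.3236, 0.3586]
tcp_rot: [0.872, -0.49, 0.002, 0.0]
contact_force: [0.1, 0.6, 0.1]
grip_width: 0.999
grasp_force: 0.0
t: 16.05
tool_pos: [0.3942, -0.0541, 0.356]
tcp_rot: [0.871, -0.491, 0.0, 0.0]
contact_force: [0.7, -1.3, 0.9]
grip_width: 1.002
grasp_force: 0.0
tray (array([ 0.5129, -0.3245,  0.1602]), array([68,  0, 78, 13]), np.float64(0.0009))
```

View pics/s6.png

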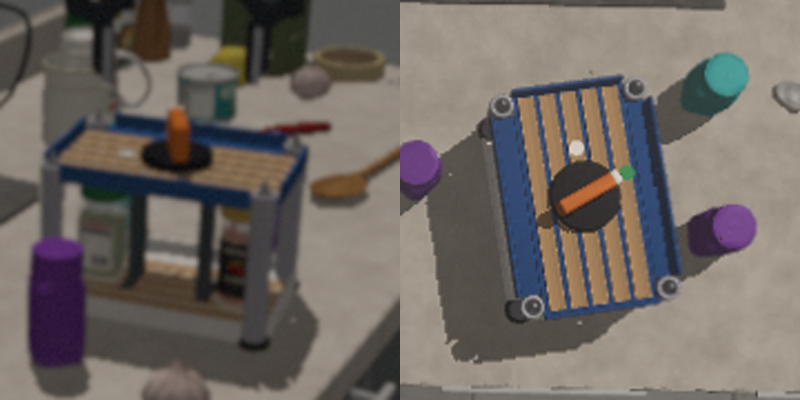

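The picture shows the tray seated with the pins in all four sleeves. The handle's white end is at the green dot (right view, about (625,173)), and the jars are upright.

```bash
python3 -c "
from workcell import *;print(finish_job())"
```

```text
the job is handed in; nothing more can be done
None
```

The tray is seated on all four posts and locked with the handle's white end at the green mark; the gripper is clear, the jars are upright, and the job was handed in at about 16 s with no verdict returned.

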